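Release the latched mode key on the probe console

TASK

One of the four white mode keys on the measuring machine's console has been left latched down. With the fingertips tap all four keys in turn, from left to right as seen from the robot, so lightly that none is pushed in or released; then press the latched one fully down so that it lets go, and back off so that all four stand up. Pick nothing up, and leave the ring gauge, gauge pin and mug where they are.

Things in the scene. Friction and masses are not known exactly. Their poses are not given: they have to be found in the camera images.
- console: Grey plastic control console, 150 (x) x 250 (y) x 55 high, screwed to the desk. Origin: centre of its underside; x axis points away from the side where the robot stands, y axis to the left along the key row (the console may be turned by up to about 0.4 rad). A row of four white square keys runs along y on its near half, x = -30; a small display and a fixed black joystick stub (47 high, at x = +40, y = -50) are on the far half and have no part in the job.
- slot1 (a point): Point on the console at key place 1 of 4, counted from left (+y) to right as seen from the robot: centre of the top face of the key there when that key is fully UP, 16 above the console top (71 above the desk). Place 1 is at console x = -30, y = 72; pitch of the places 48. It does not move with the key.
- slot2 (a point): Point on the console at key place 2 of 4, counted from left (+y) to right as seen from the robot: centre of the top face of the key there when that key is fully UP, 16 above the console top (71 above the desk). Place 2 is at console x = -30, y = 24; pitch of the places 48. It does not move with the key.
- slot3 (a point): Point on the console at key place 3 of 4, counted from left (+y) to right as seen from the robot: centre of the top face of the key there when that key is fully UP, 16 above the console top (71 above the desk). Place 3 is at console x = -30, y = -24; pitch of the places 48. It does not move with the key.
- slot4 (a point): Point on the console at key place 4 of 4, counted from left (+y) to right as seen from the robot: centre of the top face of the key there when that key is fully UP, 16 above the console top (71 above the desk). Place 4 is at console x = -30, y = -72; pitch of the places 48. It does not move with the key.
- module_a: Key housing: black square bezel 38 x 38 x 4 high on the console top, carrying one key. Origin: centre of its underside, on the console top, straight below the key's centre. Which module sits at which of the four places changes from run to run. Key cap: white plastic, 28 x 28, flat top 16 above this origin when up.
- module_b: Key housing: black square bezel 38 x 38 x 4 high on the console top, carrying one key. Origin: centre of its underside, on the console top, straight below the key's centre. Which module sits at which of the four places changes from run to run. Key cap: white plastic, 28 x 28, flat top 16 above this origin when up.
- module_c: Key housing: black square bezel 38 x 38 x 4 high on the console top, carrying one key. Origin: centre of its underside, on the console top, straight below the key's centre. Which module sits at which of the four places changes from run to run. Key cap: white plastic, 28 x 28, flat top 16 above this origin when up.
- module_d: Key housing: black square bezel 38 x 38 x 4 high on the console top, carrying one key. Origin: centre of its underside, on the console top, straight below the key's centre. Which module sits at which of the four places changes from run to run. Key cap: white plastic, 28 x 28, flat top 16 above this origin when up.
- key_a (a joint): How far the key in module_a is down, in m: 0 = fully up, 0.009 = bottom stop. Spring: it takes 2.5 N to start an up key moving, 4.5 N at 4 mm, 7 N at the bottom. Exactly one of the four keys starts latched: it rests at about 5 mm (5 mm lower than the others), gives no way below about 5 N, and when pushed some 2 mm deeper than it rests (6 N or more; best to the bottom stop) its latch lets go and it springs up to 0 as the finger withdraws.
- key_b (a joint): How far the key in module_b is down, in m: 0 = fully up, 0.009 = bottom stop. Spring: it takes 2.5 N to start an up key moving, 4.5 N at 4 mm, 7 N at the bottom. Exactly one of the four keys starts latched: it rests at about 5 mm (5 mm lower than the others), gives no way below about 5 N, and when pushed some 2 mm deeper than it rests (6 N or more; best to the bottom stop) its latch lets go and it springs up to 0 as the finger withdraws.
- key_c (a joint): How far the key in module_c is down, in m: 0 = fully up, 0.009 = bottom stop. Spring: it takes 2.5 N to start an up key moving, 4.5 N at 4 mm, 7 N at the bottom. Exactly one of the four keys starts latched: it rests at about 5 mm (5 mm lower than the others), gives no way below about 5 N, and when pushed some 2 mm deeper than it rests (6 N or more; best to the bottom stop) its latch lets go and it springs up to 0 as the finger withdraws.
- key_d (a joint): How far the key in module_d is down, in m: 0 = fully up, 0.009 = bottom stop. Spring: it takes 2.5 N to start an up key moving, 4.5 N at 4 mm, 7 N at the bottom. Exactly one of the four keys starts latched: it rests at about 5 mm (5 mm lower than the others), gives no way below about 5 N, and when pushed some 2 mm deeper than it rests (6 N or more; best to the bottom stop) its latch lets go and it springs up to 0 as the finger withdraws.
- latch (a joint): The latch hook hidden inside the console, out of sight and reach, in m: 0 = it holds one key down (as at the start), 0.012 = it has let go. It does not tell which key.
- ring_gauge: Loose steel ring gauge lying flat to the left of the console, 72 outer diameter, 44 bore, 25 high. Origin: centre of its underside. Bystander.
- gauge_pin: Loose dark steel gauge pin standing to the right of the console, 24 diameter, 60 high. Origin: centre of its underside. Bystander.
- mug: Loose white mug standing to the right of the console, farther out, 76 diameter, 90 high, with a handle. Origin: centre of its underside. Bystander.

How it is judged:
By the outcome, as a careful person would: the job done as asked, in the order asked, and still so for the second after the job is handed in, with the robot touching nothing.
It also fails if it takes over 48 s, if anything falls off the work surface, if the arm or the gripper's body presses on something with over 40 N, if the wrist force passes 120 N, or if a joint passes its speed limit or range.

ROBOT

A 6-joint arm with a two-finger parallel gripper is mounted at the origin on the work surface. World frame = base frame: x ahead of the robot, y to its left, z up, the work surface at z = 0. Lengths are in m, angles in rad, forces in N, time in s.
With the tool pointing down it reaches from about 0.225 to 0.875 m from the base axis. Payload 3.4 kg.
Tool frame: the origin (TCP) lies at the very end of the fingers, on their centre line; the grasp point (between the pads) lies 19 mm behind it; z points along the fingers, y is the line along which they close (so a half turn about z gives the same grasp; the last joint's range is limited). The gripper opens to 85 mm and grips with 20 to 120 N. Pads are 22 mm wide; open, the fingers measure 114 mm over their backs; the gripper's body (76 mm by 85 mm) begins 54 mm behind the grasp point. The pads swing forward as they close: fully open they stand 13 mm farther back than shut.
Start: joints at [-1.304, 0.276, 1.505, -0, 1.361, -0.121], TCP at [0.217, -0.532, 0.231] pointing down, gripper open.
Joint ranges: [-2.89, 2.89], [-0.75, 2.08], [0.22, 2.7], [-1.18, 4.32], [0.11, 2.71], [-2.7, 2.7]. Speed limits (rad/s): [2.57, 2.57, 3.14, 3.14, 3.14, 3.14].

INTERFACE

Orientations are given as a unit quaternion [w, x, y, z].
In Python, from rig import readout, vision, manip gives the robot as it stands.
- The arm moves only by the shell command python3 -m handwheel 'ROWS' [FORCE]. ROWS is JSON, a list of rows, each a list of 3 entries, a list of its own where there are three numbers: the shift along the tool's x, y, z in mm, then the turn, a rotation vector about the tool's x, y, z in units of 6 degrees (1.0 is 6 degrees), then the closure, from -1 (fully open) to 1 (shut), so that 0 is half open. A call has 1 to 20 rows; each row shifts and turns the commanded pose from where the row before left it, along the tool's axes as they then stand; what a row does not reach is not made up. A row lasts 1/8 s, in which the tool goes at most 62.5 mm and 10.7 degrees, less where a joint would pass 70% of its speed; a pose out of reach is approached as far as the arm can. A call is refused whole if a number of a shift passes 62.5 or a number of a turn 1, either way. A call with a gripper value outside its range is refused whole. The fingers move at their own pace and stop on an object; FORCE is the grip in N (left out, the last holds). Time passes only in rows, so rows that do not move let the fingers close. It gives the time, the measured TCP pose, the force, the opening and the grip force at its end, in the units of the state.
- readout.get_state(): the state, without advancing time (a new reading comes with each control period).
- vision.get_image(name): name is "scene" or "top" or "wrist"; returns the picture (420x560x3 uint8, blue, green, red); there is no depth.
- vision.camera_params(name): a dict with "intrinsics" (3x3 intrinsics, pixels), "rvec" (rotation vector, rad) and "tvec" (3), from world to camera coordinates, as OpenCV has them; the wrist camera has in their place "hand_eye" (4x4, takes a point from camera to tool coordinates, whose origin is the TCP and whose axes are the flange's). Camera axes: x right, y down, z forward; pixel columns grow to the right and rows downward; lengths in m; the calibration is good to about 2 mm. A picture is of the moment at which its call begins: read the wrist's pose just before it. camera_params takes no time and is no camera call.
- manip.sign_off(): hands the job in; it is judged then, once.
The state is a dict: "clock": time; "qpos": joint angles; "qd": joint speeds; "effort": joint torques, N m; "position": TCP position; "ee_rot": TCP orientation; "contact_force": force on the tool from outside, world axes, zero at the start; "moment": the same for the moment, N m; "width": finger opening in m; "gripper_force": force on a finger pad.
Only numpy, scipy, OpenCV 4.12 (cv2) and the standard library are available. Lean on these libraries where they do the work, as an engineer would, in place of code of your own. Each camera call takes 0.05 s, during which the arm holds its last target. There are 200 camera calls.

## Working session

There is one attempt and no reset: what is moved stays moved. The work goes in short steps, Python scripts to look and compute and a shell command to move; the robot and the scene stay as the last step left them, time stands still between calls to the robot, and variables do not carry over. Pictures are saved under pics/ and viewed, at most 10 in all, crops included, and the job is handed in when it is done.

```bash
mkdir -p pics; python3 - <<'E'
from rig import readout, vision
import cv2
s=readout.get_state(); print({k:s[k] for k in('clock','position','ee_rot','contact_force','width')})
a=vision.get_image("top"); b=vision.get_image("scene")
cv2.imwrite("pics/top.png",a); cv2.imwrite("pics/scene.png",b)
for n in("top","scene"): print(vision.camera_params(n))
print(vision.camera_params("wrist"))
E
```

```text
{'clock': 0.0, 'position': array([ 0.21729391, -0.53180371,  0.23045398]), 'ee_rot': array([-8.88509062e-04,  9.81261347e-01,  1.92679466e-01, -6.24302202e-05]), 'contact_force': array([ 0.42996589, -0.213233  ,  0.98093721]), 'width': 0.08548766019653788}
{'intrinsics': array([[442.07737377,   0.        , 284.27201419],
       [  0.        , 442.07737377, 215.78846542],
       [  0.        ,   0.        ,   1.        ]]), 'rvec': array([ 2.21858851, -2.19855908,  0.11318047]), 'tvec': array([-0.00776986,  0.60657431,  0.9183122 ])}
{'intrinsics': array([[384.14574682,   0.        , 279.49724333],
       [  0.        , 384.14574682, 210.78564699],
       [  0.        ,   0.        ,   1.        ]]), 'rvec': array([ 1.56114783,  1.96248728, -0.86334034]), 'tvec': array([ 0.13082043, -0.3248606 ,  1.21036753])}
{'intrinsics': array([[308.31980879,   0.        , 278.44357498],
       [  0.        , 308.31980879, 204.08495   ],
       [  0.        ,   0.        ,   1.        ]]), 'hand_eye': array([[-6.25399981e-04, -9.44096837e-01, -3.29667669e-01,
         8.44901132e-02],
       [ 9.99999801e-01, -5.64149212e-04, -2.81460329e-04,
         3.28095805e-04],
       [ 7.97440511e-05, -3.29667779e-01,  9.44097002e-01,
        -1.43113605e-01],
       [ 0.00000000e+00,  0.00000000e+00,  0.00000000e+00,
         1.00000000e+00]])}
```

View pics/top.png

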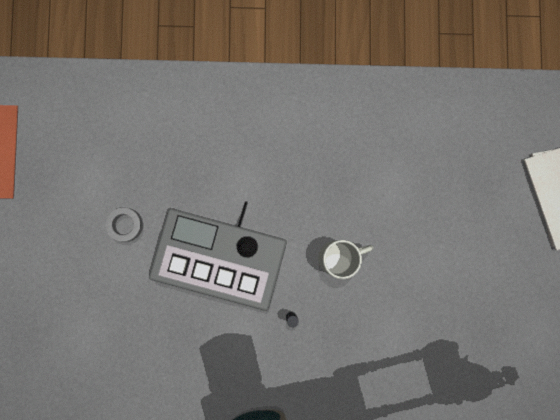

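View pics/scene.png

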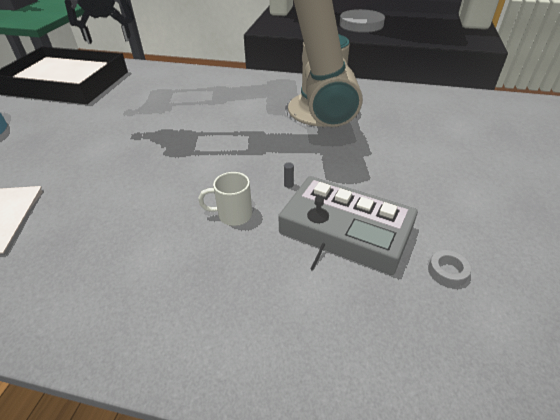

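The top view shows the console, turned about 15°, with keys near (178,265), (202,271), (225,278) and (248,284). The ring is on the left at (124,225), the pin at (291,319) and the mug at (342,260). The scene view agrees.

```bash
cat > h.py <<'E'
import numpy as np, cv2
from rig import readout, vision
from scipy.spatial.transform import Rotation as R
def state():
    s=readout.get_state(); q=s['ee_rot']; return s,R.from_quat([q[1],q[2],q[3],q[0]])
def campose(n,s=None,r=None):
    p=vision.camera_params(n)
    if n=="wrist":
        H=p['hand_eye']; return p['intrinsics'], r.as_matrix()@H[:3,:3], s['position']+r.apply(H[:3,3])
    M=cv2.Rodrigues(p['rvec'])[0]; return p['intrinsics'],M.T,-M.T@p['tvec']
def cast(uv,z,K,M,c):
    d=M@np.linalg.solve(K,[uv[0],uv[1],1]); return c+d*(z-c[2])/d[2]
def keys(img,amin,amax,th=215):
    # pure white cap tops: bright blobs, squarish
    m=(img.min(2)>th).astype(np.uint8)
    n,_,st,ce=cv2.connectedComponentsWithStats(m)
    return [(ce[i],st[i]) for i in range(1,n) if amin<st[i][4]<amax and .6<st[i][2]/st[i][3]<1.6]
def report(ps):
    d=ps[-1]-ps[0]; yaw=np.arctan2(d[0],-d[1])
    print("pitches",np.linalg.norm(np.diff(ps[:,:2],axis=0),axis=1),"yaw",yaw); return yaw
E
python3 - <<'E'
from h import *
img=cv2.imread("pics/top.png")
cam=campose("top")
for th in (170,190,205,215):
    k=[x for x in keys(img,100,600,th) if 150<x[0][0]<280]; print(th,[(x[0].round(1).tolist(),x[1][4]) for x in k])
    if len(k)==4:
        k.sort(key=lambda x:x[0][0])
        ps=np.array([cast(x[0],.071,*cam) for x in k]); print(ps.round(4)); report(ps)
for n,uv,z in(("mug",(342,258),.09),("pin",(292,321),.06),("ring",(124,225),.025)): print(n,cast(uv,z,*cam).round(3))
E
```

```text
170 [([177.5, 264.5], np.int32(181)), ([201.4, 270.7], np.int32(178)), ([224.5, 277.1], np.int32(179)), ([247.8, 283.6], np.int32(179))]
[[0.5051 0.2095 0.071 ]
 [0.4932 0.1625 0.071 ]
 [0.4808 0.117  0.071 ]
 [0.4683 0.0708 0.071 ]]
pitches [0.04843969 0.04718591 0.0478428 ] yaw -0.2591213642480827
190 [([177.4, 264.5], np.int32(168)), ([201.3, 270.7], np.int32(164)), ([224.4, 277.2], np.int32(168)), ([247.8, 283.5], np.int32(166))]
[[0.505  0.2097 0.071 ]
 [0.4931 0.1628 0.071 ]
 [0.4807 0.1172 0.071 ]
 [0.4684 0.0709 0.071 ]]
pitches [0.04845844 0.04724354 0.04793008] yaw -0.25781698706210904
205 [([177.2, 264.6], np.int32(152)), ([201.2, 270.8], np.int32(154)), ([224.2, 277.3], np.int32(154)), ([247.6, 283.7], np.int32(150))]
[[0.5049 0.2102 0.071 ]
 [0.4929 0.163  0.071 ]
 [0.4805 0.1175 0.071 ]
 [0.4682 0.0712 0.071 ]]
pitches [0.04872189 0.04717347 0.04786105] yaw -0.25857889346635066
215 []
mug [ 0.521 -0.113  0.09 ]
pin [ 0.393 -0.018  0.06 ]
ring [0.584 0.33  0.025]
```

The pitches come to 48 mm as they should, and the console is turned by about -0.26 rad. Next I move to a viewing pose behind the keys, align the tool with the console and shut the fingers.

```bash
python3 -m handwheel '[[[36,-42,2],[0,0,0],1],[[36,-42,2],[0,0,0],1],[[36,-42,2],[0,0,0],1],[[36,-42,2],[0,0,0],1],[[36,-42,2],[0,0,0],1],[[36,-42,2],[0,0,0],1],[[36,-42,2],[0,0,0],1],[[36,-42,2],[0,0,0],1],[[36,-42,2],[0,0,0],1],[[36,-42,2],[0,0,0],1],[[36,-42,2],[0,0,0],1],[[36,-42,2],[0,0,0],1],[[33,-46,2],[0,0,0],1],[[0,0,0],[0,0,0.9],1],[[0,0,0],[0,0,0.9],1],[[0,0,0],[0,0,0.9],1],[[0,0,0],[0,0,0.9],1],[[0,0,0],[0,0,0.9],1],[[0,0,0],[0,0,0.9],1],[[0,0,0],[0,0,0.8],1]]' 30
python3 - <<'E'
from h import *
s,r=state(); img=vision.get_image("wrist"); cv2.imwrite("pics/w1.png",img)
print(s['clock'],s['position'],r.as_matrix()[:,0],s['contact_force'],s['width'])
cam=campose("wrist",s,r)
for th in (170,190,205,220):
    k=[x for x in keys(img,250,4000,th)]; print(th,[(x[0].round(1).tolist(),x[1].tolist()) for x in k])
    for x in k: print(cast(x[0],.071,*cam).round(4))
E
```

```text
clock: 2.6
position: [0.4396, 0.1526, 0.2049]
ee_rot: [0.0, 0.991, -0.132, -0.0]
contact_force: [0.3, -0.9, 0.2]
width: 0.0002
gripper_force: 0.0
2.6 [0.43956841 0.15259133 0.20489983] [ 9.65285273e-01 -2.61196782e-01 -7.63420395e-04] [ 0.34274444 -0.87566003  0.22412507] 0.0001993516946108441
170 [([199.3, 136.7], [183, 123, 32, 31, 838]), ([253.1, 137.5], [238, 123, 31, 30, 895]), ([306.7, 138.4], [292, 124, 31, 30, 909]), ([360.8, 138.5], [345, 124, 33, 31, 908])]
[0.5071 0.2061 0.071 ]
[0.4939 0.1604 0.071 ]
[0.4807 0.1148 0.071 ]
[0.4681 0.0686 0.071 ]
190 [([253.0, 137.6], [238, 123, 30, 30, 858]), ([199.3, 136.8], [183, 124, 32, 30, 785]), ([306.9, 138.5], [292, 124, 31, 30, 892]), ([360.9, 138.5], [346, 124, 31, 30, 881])]
[0.4938 0.1605 0.071 ]
[0.5069 0.2061 0.071 ]
[0.4806 0.1147 0.071 ]
[0.4681 0.0685 0.071 ]
205 [([199.2, 136.6], [183, 124, 32, 30, 763]), ([253.2, 137.9], [239, 124, 29, 29, 831]), ([307.0, 138.4], [293, 124, 30, 30, 866]), ([361.0, 138.5], [346, 124, 31, 30, 864])]
[0.5071 0.2062 0.071 ]
[0.4936 0.1604 0.071 ]
[0.4806 0.1146 0.071 ]
[0.468  0.0684 0.071 ]
220 [([199.1, 136.8], [184, 125, 30, 28, 677]), ([252.9, 137.5], [239, 124, 29, 28, 762]), ([306.8, 138.4], [293, 125, 29, 28, 792]), ([361.1, 138.4], [347, 125, 30, 29, 789])]
[0.507  0.2063 0.071 ]
[0.494  0.1605 0.071 ]
[0.4807 0.1147 0.071 ]
[0.4681 0.0683 0.071 ]
```

View pics/w1.png

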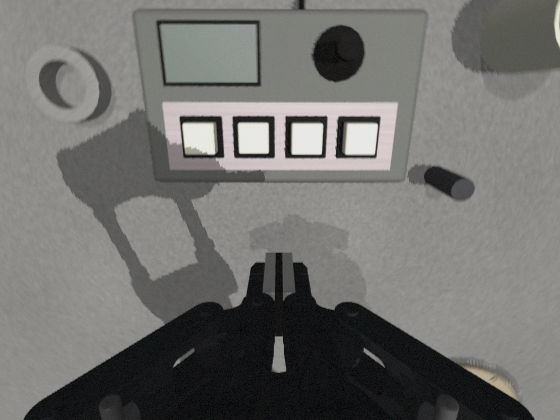

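All four keys show at row ~138, columns 199, 253, 307 and 361. The wrist and top views agree to 2–3 mm, but which key is low isn't clear from this picture; the taps will tell. I'm going above key 1.

```bash
python3 -m handwheel '[[[12.5,-17.7,5],[0,0,0],1],[[12.5,-17.7,5],[0,0,0],1],[[12.5,-17.7,5],[0,0,0],1],[[12.2,-17.6,5],[0,0,0],1],[[0,0,30],[0,0,0],1],[[0,0,30],[0,0,0],1],[[0,0,30],[0,0,0],1],[[0,0,15],[0,0,0],1],[[0,0,0],[0,0,0],1],[[0,0,0],[0,0,0],1]]'
python3 - <<'E'
from h import *
for i in range(3):
    s,r=state(); print(s['clock'],s['position'].round(5),s['contact_force'].round(2))
img=vision.get_image("wrist"); cv2.imwrite("pics/w2.png",img)
E
```

```text
clock: 3.9
position: [0.5073, 0.2085, 0.0812]
ee_rot: [-0.0, 0.991, -0.13, 0.001]
contact_force: [-0.3, -0.3, -0.4]
width: 0.0002
gripper_force: 0.0
3.9 [0.50729 0.20851 0.08116] [-0.35 -0.26 -0.38]
3.9 [0.50729 0.20851 0.08116] [-0.35 -0.26 -0.38]
3.9 [0.50729 0.20851 0.08116] [-0.35 -0.26 -0.38]
```

View pics/w2.png

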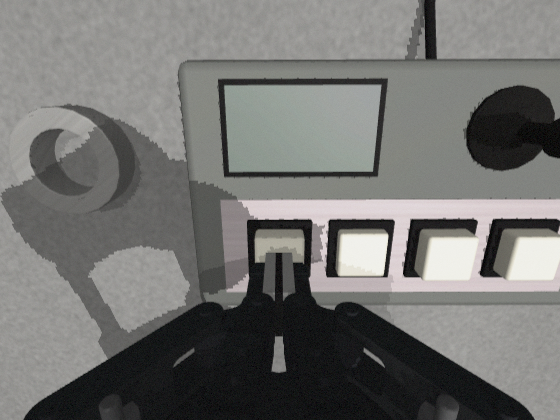

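Key 2 (column ~361) shows less of its side walls than keys 3 and 4, so it's probably the low one. The fingertips are centred on key 1. I'll creep down in small steps.

```bash
f(){ grep -E 'position|contact'|tr '\n' ' ';echo; }
python3 -m handwheel '[[[0,0,4],[0,0,0],1],[[0,0,3],[0,0,0],1],[[0,0,0],[0,0,0],1],[[0,0,0],[0,0,0],1]]'|f
python3 -m handwheel '[[[0,0,1],[0,0,0],1],[[0,0,0],[0,0,0],1]]'|f
python3 -m handwheel '[[[0,0,0.5],[0,0,0],1],[[0,0,0],[0,0,0],1]]'|f
```

```text
position: [0.5062, 0.2081, 0.0733] contact_force: [-0.2, 0.2, 0.5] 
position: [0.5062, 0.2081, 0.0722] contact_force: [-0.7, -0.2, -0.5] 
position: [0.5062, 0.2081, 0.0717] contact_force: [0.4, 0.1, -0.2]
```

```bash
f(){ grep -E 'position|contact'|tr '\n' ' ';echo; }
python3 -m handwheel '[[[0,0,0.3],[0,0,0],1],[[0,0,0],[0,0,0],1]]'|f
python3 -m handwheel '[[[0,0,0.3],[0,0,0],1],[[0,0,0],[0,0,0],1]]'|f
```

```text
position: [0.5062, 0.2081, 0.0715] contact_force: [-0.3, 0.8, 0.3] 
position: [0.5062, 0.2081, 0.0711] contact_force: [0.3, -0.4, -0.1]
```

```bash
f(){ grep -E 'position|contact'|tr '\n' ' ';echo; }
python3 -m handwheel '[[[0,0,0.2],[0,0,0],1],[[0,0,0],[0,0,0],1]]'|f
python3 -m handwheel '[[[0,0,0],[0,0,0],1]]'|f
```

```text
position: [0.5062, 0.2081, 0.0711] contact_force: [0.1, -1.0, 0.9] 
position: [0.5062, 0.2081, 0.0711] contact_force: [-0.9, -1.2, 1.9]
```

```bash
f(){ grep -E 'position|contact'|tr '\n' ' ';echo; }
python3 -m handwheel '[[[0,0,0],[0,0,0],1]]'|f
python3 -m handwheel '[[[0,0,0.1],[0,0,0],1]]'|f
python3 -m handwheel '[[[0,0,0],[0,0,0],1]]'|f
```

```text
position: [0.5062, 0.2081, 0.0711] contact_force: [-0.7, -0.3, 1.2] 
position: [0.5062, 0.2081, 0.071] contact_force: [-0.1, -0.4, 3.0] 
position: [0.5062, 0.2081, 0.071] contact_force: [-1.0, -0.6, 2.7]
```

Contact on key 1 at z = 0.0711 with 1–3 N, so it is up. On to key 2.

```bash
f(){ grep -E 'position|contact|clock'|tr '\n' ' ';echo; }
python3 -m handwheel '[[[0,0,-5],[0,0,0],1],[[0,0,-5],[0,0,0],1],[[0,24,0],[0,0,0],1],[[0,24,0],[0,0,0],1],[[0,0,5],[0,0,0],1],[[0,0,3.8],[0,0,0],1],[[0,0,0],[0,0,0],1],[[0,0,0],[0,0,0],1]]'|f
python3 -m handwheel '[[[0,0,0.4],[0,0,0],1],[[0,0,0],[0,0,0],1]]'|f
python3 -m handwheel '[[[0,0,0.3],[0,0,0],1],[[0,0,0],[0,0,0],1]]'|f
```

```text
clock: 7.2 position: [0.494, 0.1623, 0.072] contact_force: [-0.4, 0.1, 0.8] 
clock: 7.45 position: [0.4938, 0.1619, 0.0717] contact_force: [0.7, 0.4, 1.1] 
clock: 7.7 position: [0.4938, 0.1617, 0.0714] contact_force: [-0.5, -0.1, -0.1]
```

```bash
f(){ grep -E 'position|contact|clock'|tr '\n' ' ';echo; }
python3 -m handwheel '[[[0,0,0.2],[0,0,0],1],[[0,0,0],[0,0,0],1]]'|f
python3 -m handwheel '[[[0,0,0.2],[0,0,0],1],[[0,0,0],[0,0,0],1]]'|f
python3 -m handwheel '[[[0,0,0.1],[0,0,0],1],[[0,0,0],[0,0,0],1]]'|f
```

```text
clock: 7.95 position: [0.4938, 0.1617, 0.0712] contact_force: [-0.1, 0.5, 0.2] 
clock: 8.2 position: [0.4938, 0.1617, 0.071] contact_force: [0.1, 0.7, -0.5] 
clock: 8.45 position: [0.4938, 0.1617, 0.0709] contact_force: [0.0, 0.2, 0.2]
```

```bash
f(){ grep -E 'position|contact|clock'|tr '\n' ' ';echo; }
python3 -m handwheel '[[[0,0,0.2],[0,0,0],1],[[0,0,0],[0,0,0],1]]'|f
python3 -m handwheel '[[[0,0,0.2],[0,0,0],1],[[0,0,0],[0,0,0],1]]'|f
```

```text
clock: 8.7 position: [0.4938, 0.1617, 0.0707] contact_force: [0.2, 0.3, 0.4] 
clock: 8.95 position: [0.4938, 0.1617, 0.0704] contact_force: [0.4, 0.0, 0.9]
```

No contact, so key 2 is the low one. I continue down to about 66.5 mm.

```bash
f(){ grep -E 'position|contact|clock'|tr '\n' ' ';echo; }
python3 -m handwheel '[[[0,0,1.5],[0,0,0],1],[[0,0,0],[0,0,0],1]]'|f
python3 -m handwheel '[[[0,0,1.5],[0,0,0],1],[[0,0,0],[0,0,0],1]]'|f
python3 -m handwheel '[[[0,0,0.6],[0,0,0],1],[[0,0,0],[0,0,0],1]]'|f
python3 -m handwheel '[[[0,0,0.3],[0,0,0],1],[[0,0,0],[0,0,0],1]]'|f
```

```text
clock: 9.2 position: [0.4937, 0.1617, 0.0688] contact_force: [0.1, -0.4, -0.7] 
clock: 9.45 position: [0.4937, 0.1617, 0.0673] contact_force: [-0.0, 0.5, 1.0] 
clock: 9.7 position: [0.4938, 0.1617, 0.0668] contact_force: [0.5, -0.5, 1.0] 
clock: 9.95 position: [0.4938, 0.1617, 0.0666] contact_force: [-0.9, 0.2, 0.2]
```

```bash
f(){ grep -E 'position|contact|clock'|tr '\n' ' ';echo; }
python3 -m handwheel '[[[0,0,0.2],[0,0,0],1],[[0,0,0],[0,0,0],1]]'|f
python3 -m handwheel '[[[0,0,0.2],[0,0,0],1],[[0,0,0],[0,0,0],1]]'|f
```

```text
clock: 10.2 position: [0.4938, 0.1617, 0.0664] contact_force: [-0.5, 0.1, 0.3] 
clock: 10.45 position: [0.4938, 0.1618, 0.0662] contact_force: [-0.0, -0.3, 0.2]
```

```bash
f(){ grep -E 'position|contact|clock'|tr '\n' ' ';echo; }
python3 -m handwheel '[[[0,0,0.2],[0,0,0],1],[[0,0,0],[0,0,0],1]]'|f
python3 -m handwheel '[[[0,0,0.1],[0,0,0],1],[[0,0,0],[0,0,0],1]]'|f
```

```text
clock: 10.7 position: [0.4938, 0.1617, 0.0661] contact_force: [-0.4, -0.3, 1.8] 
clock: 10.95 position: [0.4938, 0.1618, 0.0661] contact_force: [-1.2, 0.1, 3.5]
```

Contact on key 2 at z = 0.0661, holding at about 3 N: this is the latched one. On to key 3.

```bash
f(){ grep -E 'position|contact|clock'|tr '\n' ' ';echo; }
python3 -m handwheel '[[[0,0,-7],[0,0,0],1],[[0,0,-7],[0,0,0],1],[[0,24,0],[0,0,0],1],[[0,24,0],[0,0,0],1],[[0,0,5],[0,0,0],1],[[0,0,3],[0,0,0],1],[[0,0,0],[0,0,0],1],[[0,0,0],[0,0,0],1],[[0,0,0],[0,0,0],1]]'|f
python3 -m handwheel '[[[0,0,0.3],[0,0,0],1],[[0,0,0],[0,0,0],1]]'|f
python3 -m handwheel '[[[0,0,0.2],[0,0,0],1],[[0,0,0],[0,0,0],1]]'|f
```

```text
clock: 12.08 position: [0.4816, 0.1157, 0.0719] contact_force: [-0.3, 0.0, -1.1] 
clock: 12.32 position: [0.4814, 0.1154, 0.0716] contact_force: [0.9, 0.9, 0.4] 
clock: 12.58 position: [0.4814, 0.1153, 0.0714] contact_force: [0.2, 0.6, -0.5]
```

```bash
f(){ grep -E 'position|contact|clock'|tr '\n' ' ';echo; }
python3 -m handwheel '[[[0,0,0.2],[0,0,0],1],[[0,0,0],[0,0,0],1]]'|f
python3 -m handwheel '[[[0,0,0.15],[0,0,0],1],[[0,0,0],[0,0,0],1]]'|f
python3 -m handwheel '[[[0,0,0],[0,0,0],1]]'|f
```

```text
clock: 12.82 position: [0.4814, 0.1153, 0.0712] contact_force: [0.2, 0.3, 0.8] 
clock: 13.08 position: [0.4814, 0.1154, 0.0711] contact_force: [-1.2, -0.3, 0.9] 
clock: 13.2 position: [0.4814, 0.1154, 0.0711] contact_force: [-0.0, -0.9, 0.9]
```

```bash
f(){ grep -E 'position|contact|clock'|tr '\n' ' ';echo; }
python3 -m handwheel '[[[0,0,0.1],[0,0,0],1],[[0,0,0],[0,0,0],1]]'|f
python3 -m handwheel '[[[0,0,0],[0,0,0],1]]'|f
```

```text
clock: 13.45 position: [0.4814, 0.1154, 0.0711] contact_force: [-0.2, -0.6, 2.1] 
clock: 13.58 position: [0.4814, 0.1153, 0.071] contact_force: [-0.2, -0.3, 1.6]
```

Key 3 is touched at about 2 N. On to key 4.

```bash
f(){ grep -E 'position|contact|clock'|tr '\n' ' ';echo; }
python3 -m handwheel '[[[0,0,-5],[0,0,0],1],[[0,0,-5],[0,0,0],1],[[0,24,0],[0,0,0],1],[[0,24,0],[0,0,0],1],[[0,0,5],[0,0,0],1],[[0,0,4],[0,0,0],1],[[0,0,0],[0,0,0],1],[[0,0,0],[0,0,0],1],[[0,0,0],[0,0,0],1]]'|f
python3 -m handwheel '[[[0,0,0.3],[0,0,0],1],[[0,0,0],[0,0,0],1]]'|f
python3 -m handwheel '[[[0,0,0.2],[0,0,0],1],[[0,0,0],[0,0,0],1]]'|f
python3 -m handwheel '[[[0,0,0.2],[0,0,0],1],[[0,0,0],[0,0,0],1]]'|f
```

```text
clock: 14.7 position: [0.4692, 0.0693, 0.072] contact_force: [-0.1, 0.6, 0.4] 
clock: 14.95 position: [0.469, 0.069, 0.0717] contact_force: [-0.7, 0.2, -0.2] 
clock: 15.2 position: [0.469, 0.069, 0.0714] contact_force: [-0.2, 0.5, 0.4] 
clock: 15.45 position: [0.469, 0.069, 0.0712] contact_force: [0.3, 0.2, 0.8]
```

```bash
f(){ grep -E 'position|contact|clock'|tr '\n' ' ';echo; }
python3 -m handwheel '[[[0,0,0.15],[0,0,0],1],[[0,0,0],[0,0,0],1]]'|f
python3 -m handwheel '[[[0,0,0.1],[0,0,0],1],[[0,0,0],[0,0,0],1]]'|f
python3 -m handwheel '[[[0,0,0],[0,0,0],1]]'|f
```

```text
clock: 15.7 position: [0.469, 0.069, 0.0711] contact_force: [-0.3, -0.5, 0.1] 
clock: 15.95 position: [0.469, 0.069, 0.0711] contact_force: [-0.8, -0.4, 1.8] 
clock: 16.08 position: [0.469, 0.069, 0.0711] contact_force: [-0.8, -0.4, 0.8]
```

```bash
f(){ grep -E 'position|contact|clock'|tr '\n' ' ';echo; }
python3 -m handwheel '[[[0,0,0.05],[0,0,0],1],[[0,0,0],[0,0,0],1]]'|f
python3 -m handwheel '[[[0,0,-5],[0,0,0],1],[[0,0,-5],[0,0,0],1],[[0,-32,0],[0,0,0],1],[[0,-32,0],[0,0,0],1],[[0,-32,0],[0,0,0],1],[[0,0,0],[0,0,0],1],[[0,0,5],[0,0,0],1],[[0,0,5],[0,0,0],1],[[0,0,3],[0,0,0],1],[[0,0,0],[0,0,0],1],[[0,0,0],[0,0,0],1]]'|f
python3 -m handwheel '[[[0,0,1],[0,0,0],1],[[0,0,1],[0,0,0],1],[[0,0,1],[0,0,0],1],[[0,0,1],[0,0,0],1],[[0,0,0],[0,0,0],1]]'|f
python3 -m handwheel '[[[0,0,1],[0,0,0],1],[[0,0,0],[0,0,0],1]]'|f
```

```text
clock: 16.32 position: [0.469, 0.069, 0.071] contact_force: [-0.8, -0.3, 1.6] 
clock: 17.7 position: [0.4939, 0.1615, 0.068] contact_force: [-0.9, -0.1, -0.5] 
clock: 18.32 position: [0.4939, 0.1617, 0.0646] contact_force: [-1.6, -0.9, 5.1] 
clock: 18.58 position: [0.4939, 0.1618, 0.0636] contact_force: [-1.4, -0.7, 5.4]
```

```bash
f(){ grep -E 'position|contact|clock'|tr '\n' ' ';echo; }
python3 -m handwheel '[[[0,0,1],[0,0,0],1],[[0,0,0.7],[0,0,0],1],[[0,0,0],[0,0,0],1]]'|f
python3 -m handwheel '[[[0,0,0.5],[0,0,0],1],[[0,0,0],[0,0,0],1]]'|f
```

```text
clock: 18.95 position: [0.4939, 0.1617, 0.0621] contact_force: [-1.0, -0.6, 6.6] 
clock: 19.2 position: [0.4939, 0.1618, 0.062] contact_force: [-1.5, 0.1, 8.8]
```

It is at the bottom stop (z = 0.062, 9 N). I back off straight up and retreat to the earlier viewing pose for a check.

```bash
f(){ grep -E 'position|contact|clock'|tr '\n' ' ';echo; }
python3 -m handwheel '[[[0,0,0.2],[0,0,0],1],[[0,0,0],[0,0,0],1]]'|f
python3 -m handwheel '[[[0,0,-3],[0,0,0],1],[[0,0,-3],[0,0,0],1],[[0,0,0],[0,0,0],1]]'|f
python3 -m handwheel '[[[0,0,-10],[0,0,0],1],[[0,0,-20],[0,0,0],1],[[0,0,-35],[0,0,0],1],[[0,0,-35],[0,0,0],1],[[0,0,-35],[0,0,0],1],[[-25,12,0],[0,0,0],1],[[-25,12,0],[0,0,0],1],[[0,0,0],[0,0,0],1],[[0,0,0],[0,0,0],1]]'|f
python3 - <<'E'
from h import *
s,r=state(); img=vision.get_image("wrist"); sc=vision.get_image("scene")
cv2.imwrite("pics/w3.png",cv2.resize(img[60:260,120:440],(800,500),interpolation=cv2.INTER_CUBIC))
cv2.imwrite("pics/s3.png",cv2.resize(sc[150:300,180:480],(800,400),interpolation=cv2.INTER_CUBIC))
cam=campose("wrist",s,r)
for x in sorted(keys(img,250,4000,190),key=lambda x:x[0][0]): print(x[0].round(1),x[1],cast(x[0],.071,*cam).round(4))
E
```

```text
clock: 19.45 position: [0.4939, 0.1618, 0.062] contact_force: [-2.6, -0.8, 11.4] 
clock: 19.82 position: [0.4939, 0.1617, 0.067] contact_force: [-0.6, -0.3, 3.2] 
clock: 20.95 position: [0.4402, 0.1517, 0.2018] contact_force: [0.4, -0.7, -0.3] 
[197.6 138.5] [181 126  33  30 789] [0.5069 0.2066 0.071 ]
[251.4 140.4] [236 126  31  30 904] [0.4932 0.1615 0.071 ]
[306.3 140.1] [291 125  31  31 916] [0.4809 0.1149 0.071 ]
[360.8 139.9] [346 125  32  31 922] [0.4687 0.0686 0.071 ]
```

View pics/w3.png

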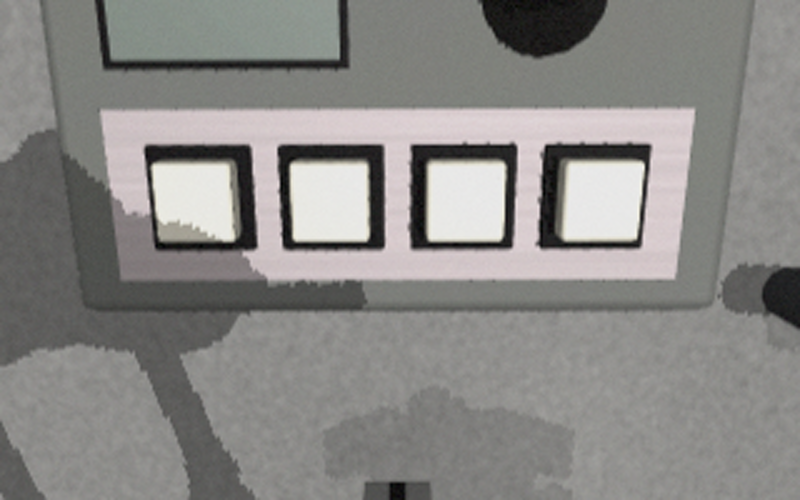

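View pics/s3.png

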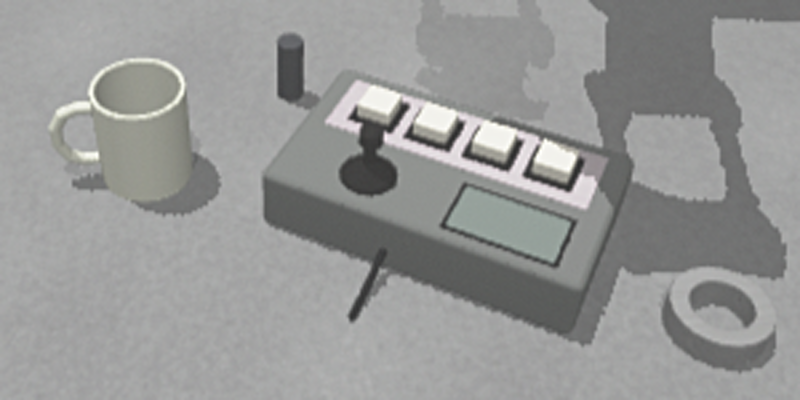

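The wrist crop shows all four caps at equal size, row ~140; key 2's area went from 858 to 904 px. The scene view shows four raised keys and the bystanders in place. During withdrawal key 2 was still pushing at z = 0.067, above its latched rest, so it has let go.

```bash
python3 -c "
from rig import manip; print(manip.sign_off())"
```

```text
the job is handed in; nothing more can be done
None
```

I tapped all four keys left to right at 1–3 N, then pressed the latched one (place 2) to its bottom stop; it let go, all four now stand up, and the job was handed in at about 21 s.

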